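Gauge the depth of a leaning needle tube

ROBOT

A 6-joint arm with a two-finger parallel gripper is mounted at the origin on a cart in front of the work surface, level with it; the furniture and walls round the work are solid. World frame = base frame: x ahead of the robot, y to its left, z up, the work surface at z = 0. Lengths are in m, angles in rad, forces in N, time in s.
With the tool pointing down it reaches from about 0.35 to 0.975 m from the base axis. Payload 4.9 kg.
Tool frame: the origin (TCP) lies midway between the tips of the shut fingers; the grasp point (between the pads) lies 19 mm behind it; z points along the fingers, y is the line along which they close (so a half turn about z gives the same grasp; the last joint's range is limited). The gripper opens to 85 mm and grips with 20 to 120 N. Pads are 22 mm wide; open, the fingers measure 114 mm over their backs; the gripper's body (76 mm by 85 mm) begins 54 mm behind the grasp point. The pads swing forward as they close: fully open they stand 13 mm farther back than shut.
Start: joints at [-0.119, 0.053, 1.613, -0, 1.476, -0.119], TCP at [0.625, 0, 0.231] pointing down, gripper open.
Joint ranges: [-3.01, 3.01], [-1.01, 2.22], [0.06, 2.58], [-1.02, 4.17], [0.09, 2.62], [-3.14, 3.14]. Speed limits (rad/s): [2.57, 2.57, 3.14, 3.14, 3.14, 3.14].

INTERFACE

Orientations are given as a unit quaternion [w, x, y, z].
In Python, from plant import manip gives the robot as it stands.
- The arm moves only by the shell command python3 shift.py 'ROWS'. ROWS is a JSON object whose key "segments" holds a list of rows, 1 to 5 of them, each of 7 numbers: the opening from 0.0 (shut) to 1.0 (fully open), then dx, dy, dz in m, then a rotation vector rx, ry, rz in rad; each row shifts and turns the commanded pose from where the row before left it, along the tool's axes as they then stand; what a row does not reach is not made up. A row lasts 1/8 s, in which the tool goes at most 0.0625 m and 0.188 rad, less where a joint would pass 70% of its speed; a pose out of reach is approached as far as the arm can. The fingers move at their own pace and stop on an object; the grip force is fixed at half the most. Time passes only in rows, so rows that do not move let the fingers close. It prints the time, the measured TCP pose, the force, the opening and the grip force at its end. Input that does not fit is refused with a message, and nothing moves.
- manip.state(): the state, without advancing time (a new reading comes with each control period).
- manip.grab_frame(name): name is "scene" or "side" or "wrist"; returns the picture (480x640x3 uint8, red, green, blue); there is no depth.
- manip.camera_params(name): a dict with "intrinsics" (3x3 intrinsics, pixels), "xyz" and "orientation" of the camera in the world. Camera axes: x right, y down, z forward; pixel columns grow to the right and rows downward; lengths in m; the calibration is good to about 2 mm. A picture is of the moment at which its call begins: read the wrist's pose just before it. camera_params takes no time and is no camera call; for the wrist camera it gives the pose at the moment of the call.
- manip.job_done(): hands the job in; it is judged then, once.
The state is a dict: "time": time; "joint_pos": joint angles; "joint_vel": joint speeds; "joint_efforts": joint torques, N m; "tool_pos": TCP position; "tool_rot": TCP orientation; "contact_force": force on the tool from outside, world axes, zero at the start; "ft_torque": the same for the moment, N m; "gripper_width": opening from 0.0 (shut) to 1.0 (fully open); "grasp_force": force on a finger pad.
Only numpy, scipy, OpenCV 4.12 (cv2) and the standard library are available. Lean on these libraries where they do the work, as an engineer would, in place of code of your own. Each camera call takes 0.05 s, during which the arm holds its last target. There are 200 camera calls.

TASK

I need to know how deep the leaning needle tube is before I store my needles in it. Tip its cover fully open, drop the depth gauge into the tube until its tip rests on the bottom, and slide the gauge's collar down against the tube's mouth. Leave the gauge standing in the tube like that with the cover open, so I can read the depth, and do not disturb the spool, the thread cone or the jar.

Things in the scene. Friction and masses are not known exactly. Their poses are not given: they have to be found in the camera images.
- holder: fixed pale wooden foot, 110 x 56 x 16 mm, with a short post that props the leaning tube; origin on its underside, 12 mm from its centre toward +x, z up; its x axis points to the robot's left (+y), up to 30 degrees off; the tube leans toward its -x side (to the right, seen from the robot) and starts 25 mm to +x, 24 mm up
- tube: the aluminium needle tube, fixed on the foot, leaning 25 degrees from vertical toward the foot's -x side: 100 mm long, 24 mm outside, 18 mm bore. Origin at the centre of its lower end, z along the tube toward the mouth, x in the plane of the lean (pointing left and up), y level (roughly toward the robot)
- mouth (a point): centre of the tube's open mouth, 100 mm along the tube's z from its origin; axes as the tube
- floor_top (a point): centre of the bottom inside the tube, out of sight; the depth from mouth to bottom is somewhere from 60 to 76 mm; axes as the tube. The bottom does not give way under a normal push
- cover (a joint): steel seesaw cover over the tube's mouth, rad: 0 shut (as it starts), 1.57 fully open. Shut, its flap (26 mm wide, 31 mm long, 3 mm thick) reaches from the pivot over the mouth and its tail rises on the other side. Pressing the tail down toward the foot tips the flap up. A light friction hinge (about 0.5 N at the tail) that stays where it is left
- pivot (a point): middle of the cover's pivot, which runs along the tube's x: y = +20 mm and 2.5 mm above the mouth in the tube's frame; axes as the tube. Fully open, the flap stands up parallel to the tube, from here to 3 mm farther out in y and 31 mm past the mouth, so fingers at the mouth must then close along the tube's x
- tail (a point): middle of the thumb pad (24 x 18 x 4 mm) on the cover's tail, 38 mm from the pivot; turns with the cover. The tail is 42 mm long: with the cover shut it points outward (+y of the tube) and 40 degrees above the plane of the mouth, with it fully open 50 degrees below that plane
- gauge: loose depth gauge, 65 g: a steel rod 10 mm thick and 112 mm long with a dark mark each 10 mm, carrying a dark ribbed collar. Starts upright in its parking block. Origin at the centre of its tip (lower end), z along the rod toward the upper end
- slider (a joint): collar on the rod, m: the collar's underside is 0.090 minus this value from the rod's tip; grows as it slides toward the tip. It is a round collar 26 mm across and 18 mm high, to be gripped from above; it moves on the rod against about 2 N of friction and stays where it is left, so the gauge can be carried by it. Pushed on after the tip has bottomed, the collar slides down the rod
- slider_under (a point): centre of the collar's underside; axes as the gauge
- gauge_tip (a point): centre of the rod's tip (lower end); axes as the gauge
- park: fixed pale wooden parking block, 60 x 60 x 40 mm, with an 11.5 mm hole 32 mm deep in which the gauge stands; origin at the centre of its underside. (A sewing machine stands on the higher desk to the left, y over 0.25 m, some 0.3 m high: keep the arm clear of it)
- spool: wooden thread spool wound with thread, 38 mm across and 45 mm high, a loose bystander between the foot and the block; origin at the centre of its underside
- cone: tapered thread cone, 54 mm across and 90 mm high, a loose bystander at the back; origin at the centre of its underside
- jar: glass jar of eyelets with a black cap, 41 mm across and 54 mm high, a loose bystander at the back; origin at the centre of its underside

How it is judged:
On the way, in this order (a step that is already met when the one before it is completed fails the run):
1. the cover has been tipped fully open (value of joint cover above 1.4 rad), for 0.1 s.
2. the rod's tip is inside the tube, at least 20 mm down (z of gauge_tip in the frame of mouth between -0.085 and -0.02 m and x of gauge_tip in the frame of mouth between -0.008 and 0.008 m and y of gauge_tip in the frame of mouth between -0.008 and 0.008 m), for 0.1 s.
At the end, for the whole second after the job is handed in: The gauge stands at rest and released in the tube, its tip on the bottom (within 4 mm along the tube and inside the bore), its collar down against the mouth (within 4 mm), and the cover is still open (over 1.3 rad) (distance between gauge_tip and floor_top below 0.0075 m and z of gauge_tip in the frame of floor_top below 0.004 m and z of slider_under in the frame of mouth below 0.004 m and value of joint cover above 1.3 rad and linear speed of gauge below 0.02 m/s); the robot touches nothing.
It fails at once if the spool, the thread cone or the jar is moved more than 30 mm (distance of any of spool, cone, jar from where it was at the start of the episode above 0.03 m).
It also fails if it takes over 59 s, if anything falls off the work surface, if the arm or the gripper's body presses on something with over 40 N, if the wrist force passes 120 N, or if a joint passes its speed limit or range.

## Working session

There is one attempt and no reset: what is moved stays moved. The work goes in short steps, Python scripts to look and compute and a shell command to move; the robot and the scene stay as the last step left them, time stands still between calls to the robot, and variables do not carry over. Pictures are saved under pics/ and viewed, at most 10 in all, crops included, and the job is handed in when it is done.

```bash
ls; mkdir -p pics
python3 - <<'E'
from plant import manip
import cv2,numpy as np
ims=[]
for n in("scene","side"):
    im=manip.grab_frame(n); cv2.imwrite(f"pics/{n}0.png",im[:,:,::-1])
    p=manip.camera_params(n);print(n,p)
s=manip.state();print(s["time"],s["tool_pos"],s["tool_rot"])
E
```

```text
pics
plant.py
shift.py
scene {'intrinsics': array([[566.62279682,   0.        , 316.51765971],
       [  0.        , 566.62279682, 239.65430949],
       [  0.        ,   0.        ,   1.        ]]), 'xyz': array([ 0.27284467, -0.66644462,  0.946506  ]), 'orientation': array([-0.32495031,  0.90943891, -0.24589463,  0.08284919])}
side {'intrinsics': array([[572.2020047 ,   0.        , 327.61047641],
       [  0.        , 572.2020047 , 247.0636223 ],
       [  0.        ,   0.        ,   1.        ]]), 'xyz': array([ 0.44970926, -0.91442691,  0.62855605]), 'orientation': array([-0.48365611,  0.87102103, -0.08009643,  0.03136395])}
0.1 [6.24448269e-01 4.56661043e-05 2.30188408e-01] [-7.12598292e-04  7.07120963e-01  7.07092018e-01 -5.60725013e-04]
```

View pics/scene0.png

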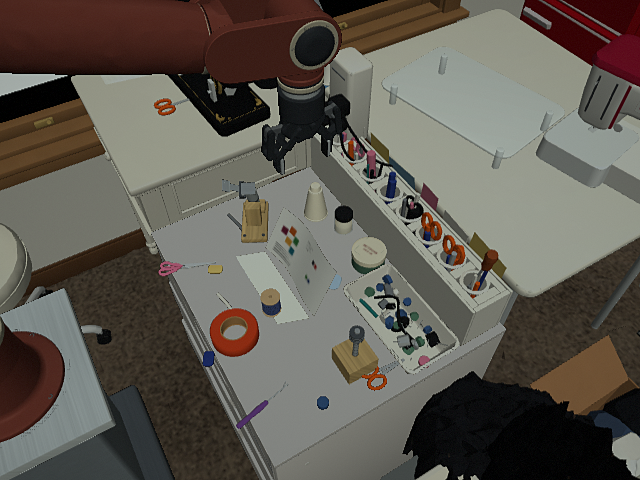

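View pics/side0.png

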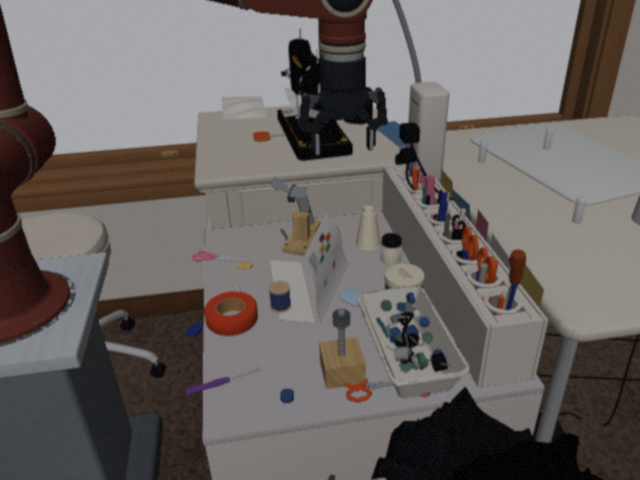

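The scene view shows the foot near px (255,220), the cover at (240,188), the park block at (355,360) and the gauge collar at (357,333). The side view shows the foot at (300,240), the cover at (295,190), the block at (342,362) and the collar at (342,318). Next I'll zoom in on these.

```bash
cat > h.py <<'E'
from plant import manip
import cv2,numpy as np
from scipy.spatial.transform import Rotation as R
def rot(q): return R.from_quat([q[1],q[2],q[3],q[0]]).as_matrix()
def ray(p,u,v):
    d=np.linalg.solve(p["intrinsics"],[u,v,1.]); d=rot(p["orientation"])@d
    return np.array(p["xyz"]),d/np.linalg.norm(d)
def plane(p,u,v,z):
    o,d=ray(p,u,v); return o+d*(z-o[2])/d[2]
def tri(obs):
    A=np.zeros((3,3));b=np.zeros(3);L=[]
    for p,u,v in obs:
        o,d=ray(p,u,v);M=np.eye(3)-np.outer(d,d);A+=M;b+=M@o;L.append((o,M))
    x=np.linalg.solve(A,b);return x,[1e3*np.linalg.norm(M@(x-o)) for o,M in L]
def proj(p,X):
    c=rot(p["orientation"]).T@(np.asarray(X)-p["xyz"]);c=p["intrinsics"]@c;return c[:2]/c[2]
E
python3 - <<'E'
import cv2,numpy as np
a=cv2.imread("pics/scene0.png");b=cv2.imread("pics/side0.png")
f=lambda im,x,y:cv2.resize(im[y:y+75,x:x+100],None,fx=4,fy=4,interpolation=cv2.INTER_CUBIC)
cv2.imwrite("pics/c0.png",np.vstack([np.hstack([f(a,210,170),f(b,255,170)]),np.hstack([f(a,310,315),f(b,295,300)])]))
E
```

```text
(no output)
```

View pics/c0.png

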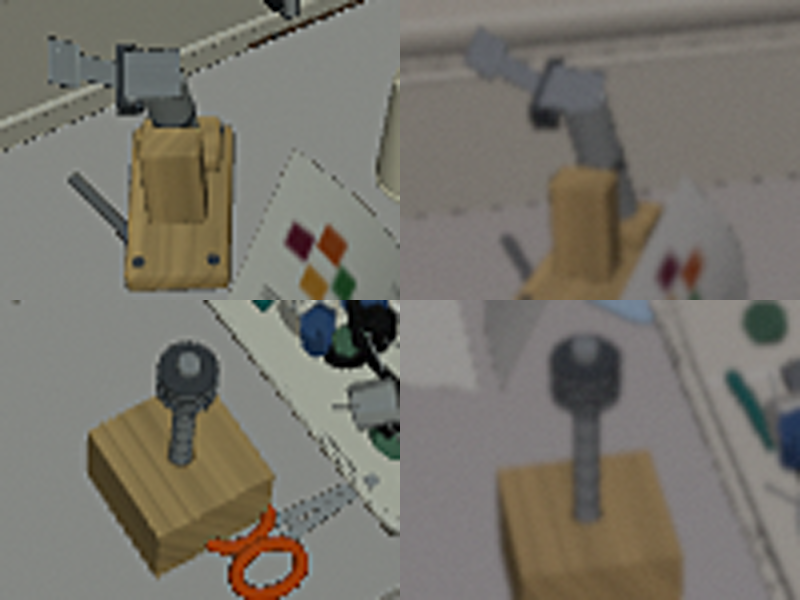

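The tail pad is at scene px (226.5,185.5) and side px (277,183), pointing towards the robot. The flap, the foot corners and the gauge collar and rod are also clear. I'll triangulate them.

Run:
```python
from h import *
S=manip.camera_params("scene");D=manip.camera_params("side")
np.set_printoptions(precision=4,suppress=True)
for n,a,b in [("tail",(226.5,185.5),(277,183)),("flap",(248.25,188.25),(300.75,192)),("brk",(241.2,189.2),(292,192.5)),("rodtop",(356.75,330.5),(341.25,312)),("rodhole",(355.5,355.5),(342,355))]:
    print(n,*tri([(S,*a),(D,*b)]))
for q in [(242.5,238.7),(268,238.7),(243.7,200.5),(268,201.7)]: print("foot",plane(S,*q,.016))
for q in [(263,218+0),(269,304)]:pass
print("spool",plane(S,271,290,.045),"cone",plane(S,316,185,.09),"jar",plane(S,344,212,.054))
for q in [(310+88/4,315+138/4),(310+180/4,315+80/4),(310+272/4,315+178/4)]: print("blk",plane(S,*q,.04))
```

```text
tail [0.514  0.1247 0.1337] [np.float64(1.0922644380344118), np.float64(1.0922644380344442)]
flap [0.5579 0.1171 0.1116] [np.float64(3.107860256405706), np.float64(3.107860256405828)]
brk [0.5424 0.1216 0.111 ] [np.float64(1.153922758717051), np.float64(1.1539227587171987)]
rodtop [ 0.5666 -0.2794  0.1143] [np.float64(0.6116514336635304), np.float64(0.6116514336634925)]
rodhole [ 0.5654 -0.2845  0.0363] [np.float64(1.2062606034319268), np.float64(1.206260603432108)]
foot [0.5114 0.0763 0.016 ]
foot [0.5581 0.0488 0.016 ]
foot [0.5614 0.1756 0.016 ]
foot [0.6069 0.1445 0.016 ]
spool [ 0.4965 -0.0898  0.045 ] cone [0.6898 0.0714 0.09  ] jar [0.7183 0.003  0.054 ]
blk [ 0.5332 -0.2554  0.04  ]
blk [ 0.5843 -0.2513  0.04  ]
blk [ 0.5929 -0.313   0.04  ]
```

Run:
```python
from h import *
np.set_printoptions(precision=3,suppress=True)
p=manip.camera_params("wrist");s=manip.state();T=rot(s["tool_rot"])
print(T);print(p["intrinsics"]);print("cam in tool",T.T@(p["xyz"]-s["tool_pos"]),T.T@rot(p["orientation"]))
for X in [(0.514,0.1247,0.1337),(0.557,0.106,0.1146),(0.5655,-.282,.12)]: print(proj(p,X))
```

```text
[[ 0.     1.    -0.002]
 [ 1.    -0.     0.   ]
 [ 0.    -0.002 -1.   ]]
[[347.027   0.    315.831]
 [  0.    347.027 242.235]
 [  0.      0.      1.   ]]
cam in tool [ 0.082 -0.    -0.144] [[ 0.001 -0.948 -0.319]
 [ 1.     0.001  0.   ]
 [ 0.    -0.319  0.948]]
[137.439  51.943]
[218.108  88.149]
[258.565 498.683]
```

```bash
cat > w.py <<'E'
from h import *
import sys
for n in sys.argv[1:]:
    c,n=n.split(":")
    p=manip.camera_params(c);im=manip.grab_frame(c);cv2.imwrite(f"pics/{n}.png",im[:,:,::-1]);np.save(f"pics/{n}.npy",p,allow_pickle=True)
E
python3 shift.py '{"segments":[[0.0,0.03,-0.05,0,0,0,0],[0.0,0.02,-0.05,0,0,0,0],[0.0,0,0,0,0,0,0]]}'; python3 w.py wrist:w1; python3 shift.py '{"segments":[[0.0,0.05,0.0,0,0,0,0],[0.0,0.05,0,0,0,0,0],[0,0,0,0,0,0,0]]}'; python3 w.py wrist:w2
python3 - <<'E'
import cv2,numpy as np
from h import *
a=cv2.imread("pics/w1.png");b=cv2.imread("pics/w2.png")
P=[np.load(f"pics/w{i}.npy",allow_pickle=True).item() for i in (1,2)]
o=[]
for im,p in zip((a,b),P):
    u=proj(p,(0.545,0.115,.12)).astype(int);x,y=np.clip(u-[100,150],0,[440,180]);print(x,y)
    o.append(cv2.resize(im[y:y+300,x:x+200],None,fx=2,fy=2,interpolation=cv2.INTER_CUBIC))
cv2.imwrite("pics/c1.png",np.hstack(o))
E
```

```text
time: 0.48
tool_pos: [0.5217, 0.0513, 0.2296]
tool_rot: [-0.001, 0.706, 0.708, -0.001]
contact_force: [0.5, 0.8, -0.1]
gripper_width: 0.377
grasp_force: 0.0
time: 0.9
tool_pos: [0.5257, 0.1521, 0.2314]
tool_rot: [-0.0, 0.706, 0.708, 0.0]
contact_force: [-0.3, -0.2, -0.8]
gripper_width: 0.001
grasp_force: 0.0
249 2
239 131
```

View pics/c1.png

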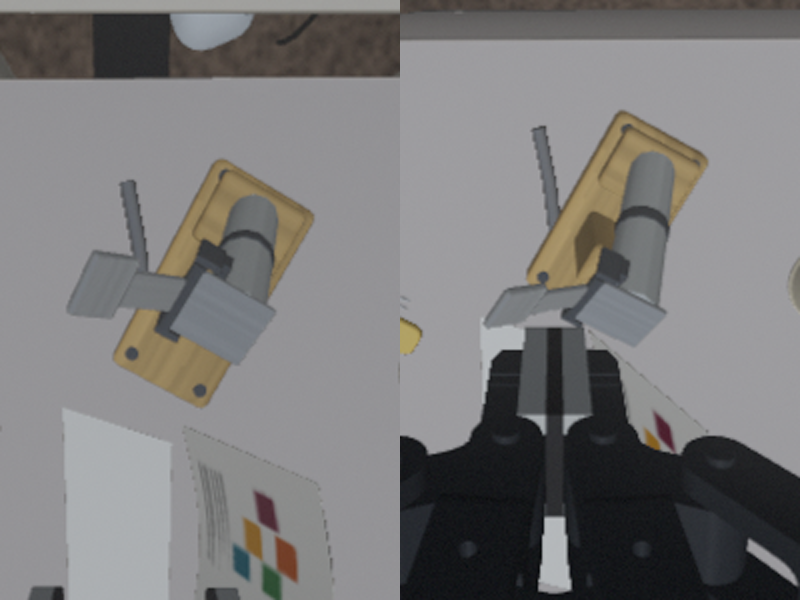

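Both wrist views show the flap corners (left view px 210,273 / 275,312 / 237,364 / 171,322), the tail pad at about (105,285), and the foot corners. I'll work out the frame.

Run:
```python
from h import *
np.set_printoptions(precision=4,suppress=True)
P=[np.load(f"pics/w{i}.npy",allow_pickle=True).item() for i in (1,2)]
A=lambda c:(P[0],249+c[0]/2,2+c[1]/2)
B=lambda c:(P[1],239+c[0]/2,131+c[1]/2)
F=[]
for n,a,b in [("f",(210,273),(208,279)),("f",(275,312),(266,314)),("f",(237,364),(240,346)),("f",(171,322),(176,311)),("tp",(90,251),(115,284)),("tp",(68,310),(86,326))]:
    x,e=tri([A(a),B(b)]);print(n,x,e[0]);F.append(x)
print("flap c",np.mean(F[:4],0))
C=np.array([plane(*A(c),.016) for c in [(216,158),(314,216),(208,408),(113,358)]]);print(C,C.mean(0))
for c in [(219,109),(708,157),(527,273)]:
    c=(c[0]-400 if c[0]>400 else c[0],c[1]);print("w2",plane(*B(c),.016))
h=(C[0]-C[3]+C[1]-C[2]);print(np.linalg.norm(h)/2,np.linalg.norm(C[0]-C[1]),np.degrees(np.arctan2(h[0],h[1])))
S=manip.camera_params("scene");D=manip.camera_params("side")
h/=np.linalg.norm(h)
for c0 in (C.mean(0)[:2],):
    o=np.r_[c0,0]+.012*h; o[2]=0
    a=np.radians(25);t=-np.sin(a)*h+np.cos(a)*np.array([0,0,1]);y=np.cross([0,0,1],h)
    tb=o+.025*h+[0,0,.024];m=tb+.1*t;pv=m+.02*y+.0025*t;b=np.radians(40);tl=pv+.038*(np.cos(b)*y+np.sin(b)*t);fl=pv-y*.0155
    print("mouth",m,"pivot",pv,"tail",tl,"flapc",fl,"t",t,"y",y)
    print(proj(S,tl),proj(D,tl),proj(P[0],tl),proj(P[1],tl))
```

```text
f [0.5476 0.1245 0.1204] 0.14899424978384393
f [0.5704 0.1117 0.1255] 0.07409769168771123
f [0.5609 0.0919 0.1153] 1.3491298859784966
f [0.535  0.1069 0.1133] 0.18027377503937478
tp [0.5095 0.1318 0.1426] 2.160538876513098
tp [0.5    0.1133 0.1397] 0.35828747610123657
flap c [0.5535 0.1087 0.1186]
[[0.5593 0.1727 0.016 ]
 [0.6075 0.1473 0.016 ]
 [0.56   0.053  0.016 ]
 [0.5103 0.079  0.016 ]] [0.5593 0.113  0.016 ]
w2 [0.5594 0.1751 0.016 ]
w2 [0.6074 0.1499 0.016 ]
w2 [0.5111 0.0831 0.016 ]
0.10566210157456368 0.0544225884013736 27.170228878062847
mouth [0.5568 0.1083 0.1146] pivot [0.5386 0.1165 0.1169] tail [0.508  0.1206 0.139 ] flapc [0.5524 0.1094 0.1169] t [-0.193  -0.376   0.9063] y [-0.8897  0.4566  0.    ]
[224.6232 185.5821] [273.4971 181.986 ] [295.5714 145.4675] [291.9817 284.8736]
```

```bash
cat >> h.py <<'E'
M=np.array([.557,.109,.115]);hx=np.array([np.sin(np.radians(27.1)),np.cos(np.radians(27.1)),0])
a_=np.radians(25);Tz=-np.sin(a_)*hx+np.array([0,0,np.cos(a_)]);Ty=np.cross([0,0,1],hx);Tx=np.cross(Ty,Tz)
TR=np.c_[Tx,Ty,Tz]
RT=np.c_[Ty,Tx,-Tz]           # tool along tube
RD=np.c_[Ty,hx,[0,0,-1.]]     # tool down, same yaw
def to(pos,Rt):
    s=manip.state();T=rot(s["tool_rot"]);p=np.array(s["tool_pos"])
    rv=R.from_matrix(T.T@Rt).as_rotvec()
    np.set_printoptions(precision=4,suppress=True)
    print("rotvec",rv,np.linalg.norm(rv),"| d in current axes",T.T@(np.array(pos)-p),"| d in target axes",Rt.T@(np.array(pos)-p),"| tcp in mouth",TR.T@(p-M),s["joint_pos"],s["contact_force"],s["time"])
E
python3 -c "
from h import *
to(M+TR@[0,.05,.045],RT)"
```

```text
rotvec [-0.3917  0.2394 -1.0776] 1.171285528810228 | d in current axes [-0.0357 -0.022   0.0755] | d in target axes [ 0.0032 -0.0699  0.0507] | tcp in mouth [0.0699 0.0468 0.0957] [ 0.1433 -0.1342  1.7944 -0.0005  1.4814  0.1414] [-0.4323 -0.8917  0.5417] 0.95
```

```bash
python3 shift.py '{"segments":[[0,0,0,0,-0.056,0.0342,-0.154],[0,0,0,0,-0.056,0.0342,-0.154],[0,0,0,0,-0.056,0.0342,-0.154],[0,0,0,0,-0.056,0.0342,-0.154],[0,0,0,0,-0.056,0.0342,-0.154]]}' >/dev/null; python3 shift.py '{"segments":[[0,0,0,0,-0.056,0.0342,-0.154],[0,0,0,0,-0.056,0.0342,-0.154],[0,0,-0.035,0,0,0,0],[0,0,-0.035,0,0,0,0],[0,0,0,0,0,0,0]]}'
python3 -c "
from h import *
to(M+TR@[0,.05,.045],RT)"
```

```text
time: 2.2
tool_pos: [0.4955, 0.091, 0.2002]
tool_rot: [0.05, 0.232, 0.948, 0.21]
contact_force: [-0.1, 0.3, 0.4]
gripper_width: 0.001
grasp_force: 0.0
rotvec [-0.0008  0.0009 -0.0066] 0.006760133808879885 | d in current axes [0.0035 0.0039 0.0508] | d in target axes [0.0035 0.0039 0.0508] | tcp in mouth [-0.0039  0.0465  0.0958] [-0.2001 -0.3707  2.0848  0.4319  1.3254 -1.3758] [-0.0712  0.2695  0.3539] 2.2
```

```bash
python3 shift.py '{"segments":[[0,0.0035,0.004,0.03,0,0,0],[0,0,0,0.025,0,0,0],[0,0,0,0.015,0,0,0],[0,0,0,0.015,0,0,0],[0,0,0,0,0,0,0]]}';python3 -c "
from h import *
to(M+TR@[0,.05,-.017],RT)"; python3 w.py scene:s1 side:d1
```

```text
time: 2.82
tool_pos: [0.5108, 0.1306, 0.1255]
tool_rot: [0.05, 0.229, 0.949, 0.211]
contact_force: [-0.5, 0.6, 0.2]
gripper_width: 0.002
grasp_force: 0.0
rotvec [-0.     -0.0007 -0.0017] 0.0018638657162703455 | d in current axes [-0.001  -0.0028  0.0273] | d in target axes [-0.001  -0.0028  0.0273] | tcp in mouth [0.0028 0.051  0.0103] [-0.1073 -0.2411  2.1147  0.4487  1.1441 -1.3663] [-0.4577  0.5503  0.2435] 2.825
```

```bash
python3 shift.py '{"segments":[[0,0,-0.003,0.009,0,0,0],[0,0,0,0.009,0,0,0],[0,0,0,0.005,0,0,0],[0,0,0,0,0,0,0]]}';python3 shift.py '{"segments":[[0,0,0,0.003,0,0,0],[0,0,0,0,0,0,0]]}'; python3 w.py scene:s1b side:d1b
python3 - <<'E'
import cv2,numpy as np
a=cv2.imread("pics/s1b.png");b=cv2.imread("pics/d1b.png")
f=lambda im,x,y:cv2.resize(im[y:y+150,x:x+100],None,fx=4,fy=4,interpolation=cv2.INTER_CUBIC)
cv2.imwrite("pics/c2.png",np.hstack([f(a,200,110),f(b,250,110)]))
E
```

```text
time: 3.42
tool_pos: [0.5135, 0.1369, 0.1033]
tool_rot: [0.05, 0.23, 0.949, 0.211]
contact_force: [0.0, -0.5, 0.3]
gripper_width: 0.001
grasp_force: 0.0
time: 3.68
tool_pos: [0.5146, 0.1379, 0.1013]
tool_rot: [0.051, 0.229, 0.949, 0.211]
contact_force: [0.1, -0.3, -0.2]
gripper_width: 0.001
grasp_force: 0.0
```

View pics/c2.png

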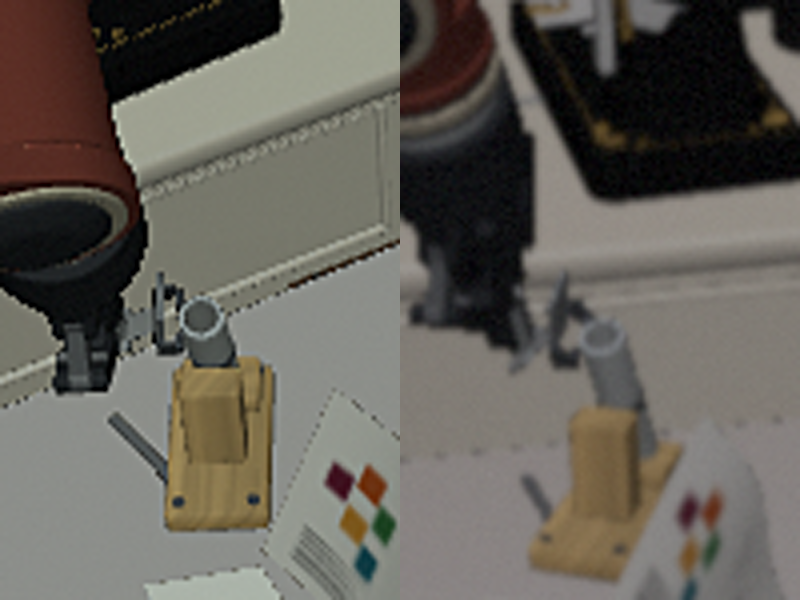

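The flap is nearly upright and the mouth is now visible (scene crop 202,317; side crop 604,340). I'll press on until the stop is felt.

```bash
python3 shift.py '{"segments":[[0,0,0,0.003,0,0,0],[0,0,0,0.002,0,0,0],[0,0,0,0,0,0,0]]}';python3 shift.py '{"segments":[[0,0,0,0.003,0,0,0],[0,0,0,0,0,0,0]]}'; python3 -c "
from h import *
to(M,RT)
print(tri([(manip.camera_params('scene'),250.5,189.25),(manip.camera_params('side'),301,195)]),M)"
```

```text
time: 4.15
tool_pos: [0.5156, 0.1397, 0.0967]
tool_rot: [0.051, 0.229, 0.949, 0.211]
contact_force: [0.8, -0.4, 0.5]
gripper_width: 0.003
grasp_force: 0.0
time: 4.4
tool_pos: [0.5163, 0.1405, 0.0955]
tool_rot: [0.051, 0.229, 0.949, 0.21]
contact_force: [-9.0, -4.8, 10.5]
gripper_width: -0.0
grasp_force: 5.8
rotvec [-0.0002 -0.0003 -0.0002] 0.00045577560157995643 | d in current axes [-0.0506 -0.0004 -0.0218] | d in target axes [-0.0506 -0.0004 -0.0217] | tcp in mouth [ 0.0004  0.0506 -0.0217] [-0.0843 -0.1809  2.1196  0.4605  1.0757 -1.3778] [-8.963  -4.847  10.4679] 4.4
(array([0.56  , 0.1157, 0.1065]), [np.float64(0.8334157578987881), np.float64(0.8334157578987779)]) [0.557 0.109 0.115]
```

```bash
python3 shift.py '{"segments":[[0,0,0,-0.02,0,0,0],[0,0,0,-0.06,0,0,0],[0,0,0,-0.06,0,0,0],[0,0,0,0,0,0,0]]}'; python3 w.py wrist:w3; python3 -c "
from h import *
to((.566,-.25,.26),RD)"
```

```text
time: 4.9
tool_pos: [0.4919, 0.0866, 0.2275]
tool_rot: [0.057, 0.229, 0.949, 0.211]
contact_force: [0.3, 0.5, 0.1]
gripper_width: 0.001
grasp_force: 0.0
rotvec [ 0.4384  0.0061 -0.0017] 0.4384761039387376 | d in current axes [-0.2218 -0.2254 -0.144 ] | d in target axes [-0.2208 -0.2658 -0.0359] | tcp in mouth [0.0011 0.0492 0.1198] [-0.2117 -0.4085  2.0727  0.43    1.3698 -1.372 ] [ 0.0363  1.2558 -1.1637] 4.95
```

View pics/w3.png

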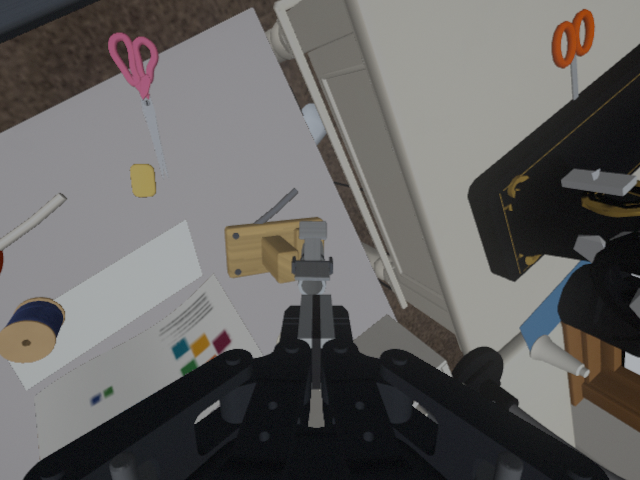

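The cover is open: the flap is edge-on at (313,268), the tail at (313,230) and the mouth rim at (313,286). Now to the gauge.

```bash
python3 -c "
from h import *
p=np.load('pics/w3.npy',allow_pickle=True).item();print(proj(p,M),proj(p,M+.012*Tx),proj(p,M-.012*Tx),proj(p,M+.012*Ty))"
python3 shift.py '{"segments":[[0,0,0,-0.02,0.146,0.002,0],[0,0,0,0,0.146,0.002,0],[0,0,0,0,0.146,0.002,0],[0,-0.037,-0.044,0,0,0,0],[0.5,-0.037,-0.044,0,0,0,0]]}' >/dev/null;python3 shift.py '{"segments":[[0.7,-0.037,-0.044,0,0,0,0],[0.8,-0.037,-0.044,0,0,0,0],[1,-0.037,-0.044,0,0,0,0],[1,-0.037,-0.044,0,0,0,0],[1,0,0,0,0,0,0]]}'; python3 w.py wrist:w4;python3 -c "
from h import *
to((.566,-.281,.26),RD)
print(proj(manip.camera_params('wrist'),(.566,-.281,.12)))"
```

```text
[311.96053609 285.3699323 ] [326.12336239 285.3772854 ] [297.79372316 285.36257712] [311.93698309 272.39971963]
time: 6.2
tool_pos: [0.5621, -0.2581, 0.2347]
tool_rot: [-0.005, 0.236, 0.972, 0.001]
contact_force: [-0.4, 0.6, -0.9]
gripper_width: 1.001
grasp_force: 0.0
rotvec [-0.0003 -0.0108 -0.0021] 0.01096435750125216 | d in current axes [-0.0146 -0.0202 -0.0251] | d in target axes [-0.0148 -0.0202 -0.0249] | tcp in mouth [-0.2419 -0.1709  0.2453] [-0.5477  0.0405  1.6193 -0.0011  1.4925 -1.6433] [-0.4283  0.9092 -0.3925] 6.25
[290.9353 255.4669]
```

```bash
python3 shift.py '{"segments":[[1,0.05,-0.01,-0.01,0,0,0],[1,0,0,0,0,0,0]]}'|head -2; python3 w.py wrist:w5;python3 - <<'E'
from h import *
o=[]
for i in(4,5):
    p=np.load(f'pics/w{i}.npy',allow_pickle=True).item();u=proj(p,(.566,-.281,.1));x,y=(u-[50,60]).astype(int);print(x,y)
    o.append(cv2.resize(cv2.imread(f'pics/w{i}.png')[y:y+120,x:x+100],None,fx=4,fy=4,interpolation=cv2.INTER_CUBIC))
cv2.imwrite("pics/c3.png",np.hstack(o))
E
```

```text
time: 6.5
tool_pos: [0.5116, -0.2393, 0.2469]
244 186
252 236
```

View pics/c3.png

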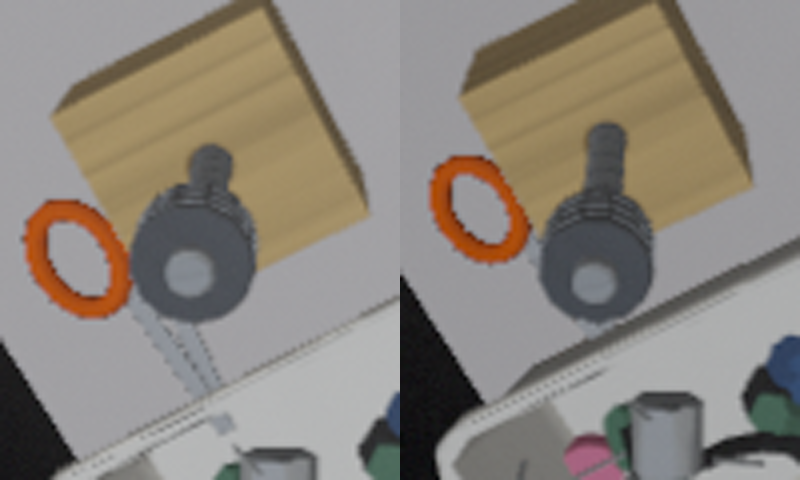

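Rod top is at crop px (189,273) in the first view and (194,283) in the second; the collar's top face centres at (193,260) and (196,268).

Run:
```python
from h import *
P=[np.load(f"pics/w{i}.npy",allow_pickle=True).item() for i in (4,5)]
np.set_printoptions(precision=4,suppress=True)
f=lambda a,b:tri([(P[0],244+a[0]/4,186+a[1]/4),(P[1],252+b[0]/4,236+b[1]/4)])
print(f((189,273),(194,283)),f((193,260),(196,268)))
print([plane(P[0],244+189/4,186+273/4,.12),plane(P[1],252+194/4,236+283/4,.12)])
to((.566,-.281,.17),RD)
```

```text
(array([ 0.5649, -0.282 ,  0.1208]), [np.float64(0.030940431311400705), np.float64(0.03094043131144994)]) (array([ 0.5644, -0.2813,  0.1154]), [np.float64(0.08668615029853595), np.float64(0.08668615029848062)])
[array([ 0.5651, -0.2822,  0.12  ]), array([ 0.5653, -0.2822,  0.12  ])]
rotvec [-0.0005 -0.007   0.0012] 0.007164771915066221 | d in current axes [-0.0666 -0.0124  0.077 ] | d in target axes [-0.066  -0.0124  0.0775] | tcp in mouth [-0.2438 -0.1196  0.2598] [-0.5684 -0.0916  1.7283 -0.0012  1.5118 -1.6673] [0.173  0.8196 0.1369] 6.55
```

```bash
python3 shift.py '{"segments":[[1,-0.033,-0.007,0.038,0,-0.007,0],[1,-0.033,-0.007,0.038,0,0,0],[1,0,0,0,0,0,0]]}'|head -2; python3 -c "
from h import *
to((.565,-.282,.097),RD)"
```

```text
time: 6.92
tool_pos: [0.565, -0.2828, 0.1662]
rotvec [ 0.0002 -0.0084  0.0006] 0.008396548856143014 | d in current axes [-0.0002  0.0007  0.0692] | d in target axes [0.0004 0.0007 0.0692] | tcp in mouth [-0.2911 -0.1856  0.1922] [-0.5814  0.1206  1.6513 -0.0007  1.378  -1.6797] [-1.2569  0.7675  0.05  ] 6.925
```

```bash
python3 shift.py '{"segments":[[1,0,0.0007,0.04,0,-0.008,0],[1,0,0,0.029,0,0,0],[1,0,0,0,0,0,0],[0.5,0,0,0,0,0,0],[0,0,0,0,0,0,0]]}'; python3 shift.py '{"segments":[[0,0,0,0,0,0,0],[0,0,0,0,0,0,0],[0,0,0,0,0,0,0],[0,0,0,0,0,0,0]]}'
```

```text
time: 7.55
tool_pos: [0.5677, -0.2845, 0.1061]
tool_rot: [0.006, 0.234, 0.972, -0.002]
contact_force: [-0.4, 0.6, -0.4]
gripper_width: 0.604
grasp_force: 0.0
time: 8.05
tool_pos: [0.5666, -0.2841, 0.1038]
tool_rot: [0.005, 0.234, 0.972, -0.002]
contact_force: [0.2, -1.1, 1.2]
gripper_width: 0.258
grasp_force: 58.7
```

```bash
python3 shift.py '{"segments":[[0,0,0,-0.02,0,0,0],[0,0,0,-0.05,0,0,0],[0,0,0,-0.05,0,0,0],[0,0,0,0,0,0,0]]}'; python3 w.py scene:s6 side:d6 wrist:w6;python3 - <<'E'
from h import *
to((.566,-.28,.2),RD)
o=[]
s=manip.state();X=s["tool_pos"]-np.array([0,0,.03])
for n,w,h in(("scene",45,70),("side",45,70)):
    u=proj(manip.camera_params(n),X);x,y=(u-[w,h]).astype(int);print(x,y)
    o.append(cv2.resize(cv2.imread(f"pics/{n[0] if n=='scene' else 'd'}6.png")[y:y+140,x:x+90],None,fx=4,fy=4,interpolation=cv2.INTER_CUBIC))
cv2.imwrite("pics/c4.png",np.hstack(o))
E
```

```text
time: 8.55
tool_pos: [0.568, -0.2848, 0.2312]
tool_rot: [0.01, 0.234, 0.972, -0.004]
contact_force: [1.0, 0.8, 0.2]
gripper_width: 0.259
grasp_force: 59.0
rotvec [-0.0009  0.0077 -0.0003] 0.007776039312057657 | d in current axes [0.0005 0.0031 0.0228] | d in target axes [0.0004 0.0031 0.0228] | tcp in mouth [-0.2674 -0.1856  0.2436] [-0.582   0.0687  1.6104 -0.0001  1.4547 -1.6795] [ 1.1602 -0.1282 -1.0563] 8.7
314 236
294 198
```

View pics/c4.png

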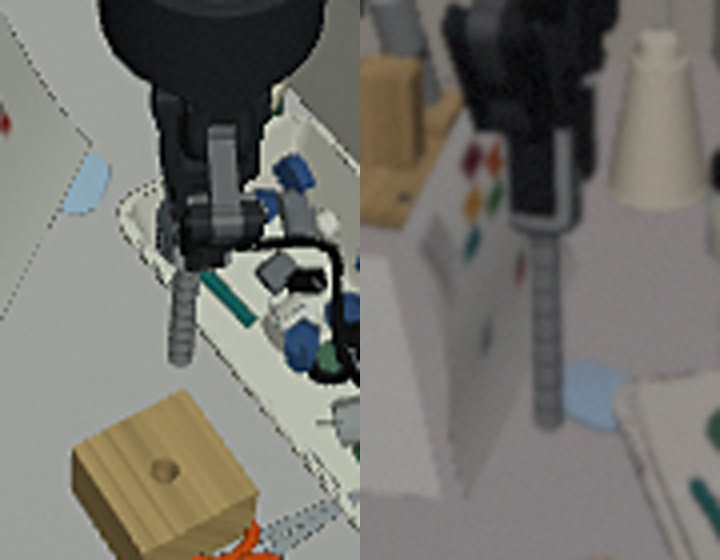

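The gauge is held, hanging straight from the fingers (tip at scene crop 181,362 and side crop 547,427). The wrist camera should see the tip, so I'll use it to get the tip's offset in the tool frame.

Run:
```python
from h import *
p=np.load("pics/w6.npy",allow_pickle=True).item()
s=manip.state();T=rot(s["tool_rot"]);t0=np.array(s["tool_pos"])
for z in(.02,.05,.096): print(proj(p,t0+T@[0,0,z]))
u=proj(p,t0+T@[0,0,.096]);x,y=(u-[60,50]).astype(int);print(x,y)
cv2.imwrite("pics/c5.png",cv2.resize(cv2.imread("pics/w6.png")[y:y+100,x:x+120],None,fx=5,fy=5,interpolation=cv2.INTER_CUBIC))
```

```text
[316.40549531 287.93201123]
[316.38767534 265.93461936]
[316.36806971 241.73296243]
256 191
```

View pics/c5.png

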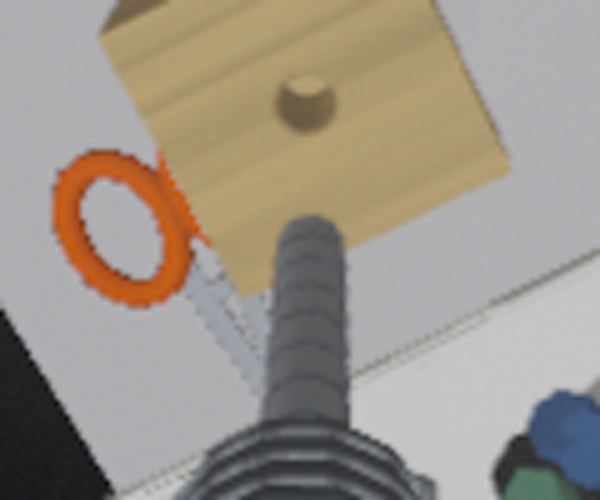

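The rod's rim is at (311,212) in the crop, which is full-frame px (318.2,233.4). The rod is straight along the tool axis to within about a pixel.

Run:
```python
from h import *
p=np.load("pics/w6.npy",allow_pickle=True).item()
s=manip.state();T=rot(s["tool_rot"]);t0=np.array(s["tool_pos"])
o,d=ray(p,318.2,233.4);o=T.T@(o-t0);d=T.T@d
for z in(.09,.096,.102): q=o+d*(z-o[2])/d[2];print(q-[.005,0,0])
# mouth-approach pose: tip 20mm above mouth
to(M+TR@[0,0,.125],RT)
```

```text
[0.00327555 0.00128787 0.09      ]
[0.00140684 0.00132516 0.096     ]
[-0.00046186  0.00136245  0.102     ]
rotvec [-0.4372  0.0077  0.0014] 0.43729575841172863 | d in current axes [ 0.1856  0.2924 -0.0072] | d in target axes [0.1856 0.2674 0.1186] | tcp in mouth [-0.2674 -0.1856  0.2436] [-0.582   0.0687  1.6104 -0.0001  1.4547 -1.6795] [ 1.1602 -0.1282 -1.0563] 8.7
```

```bash
python3 shift.py '{"segments":[[0,0.031,0.0487,-0.01,0,0,0],[0,0.031,0.0487,-0.01,0,0,0],[0,0.031,0.0487,-0.01,0,0,0],[0,0.031,0.0487,-0.01,0,0,0],[0,0.031,0.0487,-0.01,0,0,0]]}' >/dev/null; python3 shift.py '{"segments":[[0,0.031,0.0487,-0.01,0,0,0],[0,0,0,0,-0.146,0.002,0],[0,0,0,0,-0.146,0.002,0],[0,0,0,0,-0.146,0.002,0],[0,0,0,0,0,0,0]]}'; python3 -c "
from h import *
to(M+TR@[-.0013,-.0014,.115],RT)"
```

```text
time: 9.95
tool_pos: [0.5309, 0.0607, 0.2779]
tool_rot: [0.05, 0.23, 0.949, 0.21]
contact_force: [0.6, 1.2, 0.1]
gripper_width: 0.264
grasp_force: 59.4
rotvec [-0.0021 -0.0012 -0.0027] 0.0036271204227109185 | d in current axes [-0.0028 -0.0203  0.0559] | d in target axes [-0.0026 -0.0204  0.0559] | tcp in mouth [0.0191 0.0012 0.1709] [-0.2474 -0.318   1.9148  0.4259  1.4541 -1.3737] [0.5552 1.2053 0.1458] 9.95
```

```bash
python3 shift.py '{"segments":[[0,-0.0027,-0.0203,0,-0.002,-0.001,-0.002],[0,0,0,0.03,0,0,0],[0,0,0,0.025,0,0,0],[0,0,0,0,0,0,0]]}'; python3 w.py scene:s7 side:d7 wrist:w7;python3 - <<'E'
from h import *
to(M+TR@[-.0013,-.0014,.115],RT)
p=np.load("pics/w7.npy",allow_pickle=True).item()
for X in ([0,0,0],[.012,0,0],[-.012,0,0],[0,0,.02]): print("w",proj(p,M+TR@np.array(X)))
u=proj(p,M).astype(int)
o=[]
def add(n,u,w,f): x,y=(np.array(u)-[w//2,450//f//2+0]).astype(int);print(n,x,y);o.append(cv2.resize(cv2.imread(f"pics/{n}.png")[y:y+450//f,x:x+w],(w*f,450//f*f),interpolation=cv2.INTER_CUBIC))
add("w7",u,60,5);add("s7",proj(manip.camera_params("scene"),M),50,5);add("d7",proj(manip.camera_params("side"),M),50,5)
cv2.imwrite("pics/c6.png",np.hstack(o))
E
```

```text
time: 10.45
tool_pos: [0.5359, 0.0662, 0.2198]
tool_rot: [0.05, 0.227, 0.95, 0.21]
contact_force: [0.2, -0.9, -0.5]
gripper_width: 0.26
grasp_force: 59.4
rotvec [0.0022 0.0042 0.0053] 0.007099375080306607 | d in current axes [ 0.0017 -0.004   0.0039] | d in target axes [ 0.0016 -0.004   0.0039] | tcp in mouth [ 0.0027 -0.003   0.1189] [-0.2365 -0.2712  1.9684  0.4355  1.3522 -1.4146] [-0.0209  0.4537 -0.1365] 10.6
w [312.3077 231.5906]
w [327.5389 231.6724]
w [297.0731 231.5088]
w [312.0649 239.5508]
w7 282 186
s7 225 143
d7 274 148
```

View pics/c6.png

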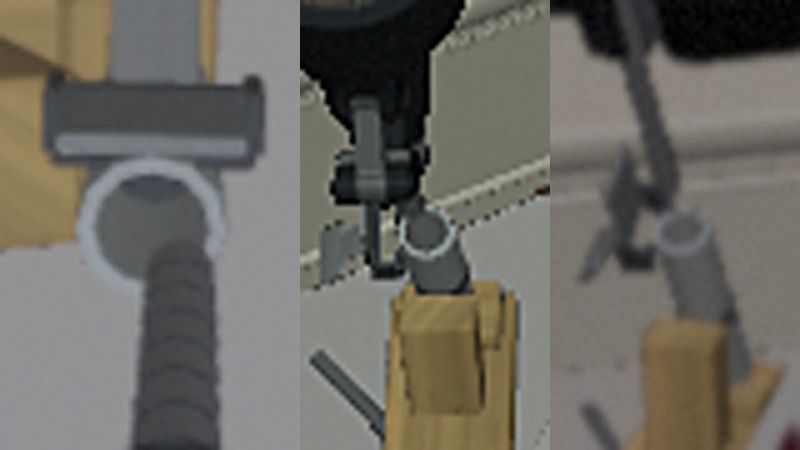

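The wrist view shows the mouth ring centred at (312.4,230.6), matching the prediction. The tip is about 6 px to the right, around 4 mm towards tube +x, which agrees with the pose error, so I'll correct it and lower.

```bash
python3 shift.py '{"segments":[[0,0.0016,-0.004,0,0.002,0.004,0.005],[0,0,0,0.008,0,0,0],[0,0,0,0,0,0,0]]}'|tail -6; python3 -c "
from h import *
to(M+TR@[-.0013,-.0014,.075],RT)"
```

```text
time: 10.98
tool_pos: [0.5356, 0.0656, 0.2133]
tool_rot: [0.05, 0.229, 0.949, 0.211]
contact_force: [0.2, 0.8, -0.4]
gripper_width: 0.258
grasp_force: 59.4
rotvec [ 0.0002 -0.0014 -0.0012] 0.0018864806858860926 | d in current axes [-0.0007  0.001   0.0346] | d in target axes [-0.0007  0.001   0.0346] | tcp in mouth [-0.0023 -0.0007  0.1096] [-0.2363 -0.2648  1.9808  0.4362  1.341  -1.4159] [ 0.2144  0.8165 -0.4128] 10.975
```

```bash
python3 shift.py '{"segments":[[0,-0.0005,0.001,0.01,0,0,0],[0,0,0,0.012,0,0,0],[0,0,0,0.012,0,0,0],[0,0,0,0,0,0,0]]}'|tail -6; python3 -c "
from h import *
to(M+TR@[-.0013,-.0014,.04],RT)"
```

```text
time: 11.48
tool_pos: [0.5425, 0.0795, 0.1817]
tool_rot: [0.049, 0.229, 0.949, 0.211]
contact_force: [-0.7, -0.2, -1.5]
gripper_width: 0.258
grasp_force: 59.4
rotvec [-0.0003 -0.0036 -0.0013] 0.003869072628537756 | d in current axes [-0.001   0.0003  0.0343] | d in target axes [-0.0009  0.0003  0.0343] | tcp in mouth [-0.0016 -0.0005  0.0743] [-0.205  -0.2187  1.9968  0.441   1.2739 -1.4141] [-0.653  -0.1534 -1.4912] 11.475
```

```bash
python3 shift.py '{"segments":[[0,-0.0005,0,0.012,0,-0.002,0],[0,0,0,0.012,0,0,0],[0,0,0,0.01,0,0,0],[0,0,0,0,0,0,0]]}'|tail -6; python3 shift.py '{"segments":[[0,0,0,0.008,0,0,0],[0,0,0,0.008,0,0,0],[0,0,0,0,0,0,0]]}'|tail -6; python3 -c "
from h import *
to(M+TR@[-.0013,-.0014,.006],RT)"
```

```text
time: 11.98
tool_pos: [0.5497, 0.0919, 0.1515]
tool_rot: [0.05, 0.229, 0.949, 0.21]
contact_force: [1.1, 0.2, 0.0]
gripper_width: 0.261
grasp_force: 59.4
time: 12.35
tool_pos: [0.5534, 0.0977, 0.1378]
tool_rot: [0.051, 0.229, 0.949, 0.211]
contact_force: [-1.0, -0.5, -0.8]
gripper_width: 0.258
grasp_force: 59.3
rotvec [ 0.0004  0.0008 -0.0008] 0.001191505658261009 | d in current axes [ 0.0005 -0.0003  0.0196] | d in target axes [ 0.0005 -0.0003  0.0196] | tcp in mouth [-0.001  -0.0019  0.0256] [-0.1641 -0.1458  2.0114  0.452   1.1734 -1.4168] [-1.0196 -0.4671 -0.7557] 12.35
```

```bash
python3 shift.py '{"segments":[[0,0,0,0.007,0,0,0],[0,0,0,0.006,0,0,0],[0,0,0,0,0,0,0],[0,0,0,0,0,0,0]]}'|tail -6; python3 shift.py '{"segments":[[0,0,0,0.002,0,0,0],[0,0,0,0.002,0,0,0],[0,0,0,0,0,0,0]]}'|tail -6; python3 -c "
from h import *
to(M+TR@[-.0013,-.0014,.006],RT)"
```

```text
time: 12.85
tool_pos: [0.5557, 0.1025, 0.1261]
tool_rot: [0.051, 0.229, 0.949, 0.21]
contact_force: [0.9, -0.2, -0.7]
gripper_width: 0.258
grasp_force: 59.3
time: 13.22
tool_pos: [0.5569, 0.1039, 0.123]
tool_rot: [0.051, 0.229, 0.949, 0.211]
contact_force: [-0.4, -1.0, 0.4]
gripper_width: 0.26
grasp_force: 59.6
rotvec [ 0.0006  0.0016 -0.0007] 0.0018326760949662815 | d in current axes [ 0.0008 -0.0005  0.0032] | d in target axes [ 0.0008 -0.0005  0.0032] | tcp in mouth [-0.0008 -0.0022  0.0092] [-0.1506 -0.1186  2.014   0.4569  1.1401 -1.4186] [-0.3665 -0.9693  0.3995] 13.225
```

```bash
for i in 1 2; do python3 shift.py '{"segments":[[0,0,0,0.002,0,0,0],[0,0,0,0,0,0,0],[0,0,0,0,0,0,0]]}'|sed -n '2p;4p'; done; python3 -c "
from h import *
to(M+TR@[-.0013,-.0014,.006],RT)"
```

```text
tool_pos: [0.5573, 0.1043, 0.1222]
contact_force: [-6.0, -4.6, 6.3]
tool_pos: [0.5574, 0.1044, 0.122]
contact_force: [-14.1, -9.4, 17.6]
rotvec [-0.0013  0.0004  0.0015] 0.0020235540750251067 | d in current axes [ 0.0011 -0.0007  0.002 ] | d in target axes [ 0.0011 -0.0007  0.002 ] | tcp in mouth [-0.0006 -0.0025  0.008 ] [-0.1486 -0.115   2.012   0.4552  1.1393 -1.419 ] [-14.1234  -9.4133  17.5606] 13.975
```

Contact force is rising to about 24 N with the collar at the predicted mouth height. I'll release, back off and check.

```bash
python3 shift.py '{"segments":[[0.5,0,0,0,0,0,0],[0.7,0,0,0,0,0,0],[0.7,0,0,0,0,0,0],[0.7,0,0,-0.002,0,0,0],[0.7,0,0,0,0,0,0]]}'|tail -5;python3 shift.py '{"segments":[[0.7,0,0,-0.03,0,0,0],[0.7,0,0,-0.05,0,0,0],[0.7,0,0,-0.05,0,0,0],[0.7,0,0,0,0,0,0]]}'|tail -5; python3 w.py scene:s8 side:d8 wrist:w8;python3 - <<'E'
from h import *
o=[]
def add(n,u,w,f,dy): x,y=(np.array(u)-[w//2,450//f//2+dy]).astype(int);print(n,x,y);o.append(cv2.resize(cv2.imread(f"pics/{n}.png")[y:y+450//f,x:x+w],(w*f,450//f*f),interpolation=cv2.INTER_CUBIC))
p=np.load("pics/w8.npy",allow_pickle=True).item()
add("w8",proj(p,M),60,5,0);add("s8",proj(manip.camera_params("scene"),M),50,5,10);add("d8",proj(manip.camera_params("side"),M),50,5,10)
for z in (0,.018,.04): print(proj(p,M+Tz*z))
cv2.imwrite("pics/c7.png",np.hstack(o))
E
```

```text
tool_pos: [0.5573, 0.1047, 0.1212]
tool_rot: [0.052, 0.229, 0.949, 0.211]
contact_force: [-0.1, -0.6, 0.3]
gripper_width: 0.698
grasp_force: 0.0
tool_pos: [0.5342, 0.0543, 0.2444]
tool_rot: [0.056, 0.229, 0.949, 0.211]
contact_force: [0.1, -0.4, -0.5]
gripper_width: 0.7
grasp_force: 0.0
w8 286 180
s8 225 133
d8 274 138
[316.639701   225.39642812]
[316.68529687 231.64548489]
[316.74934128 240.42297143]
```

View pics/c7.png

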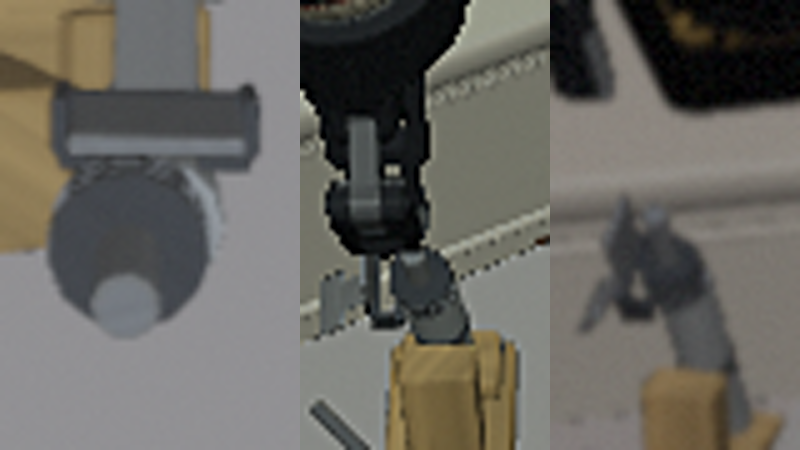

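The collar sits on the mouth with the rim showing only at the right, the rod top protrudes at crop (126,305), the flap is upright, and the gripper is clear. The collar's top face is within 2 px of where it should be when flush. Handing in.

```bash
python3 -c "
from plant import manip
print(manip.job_done())"
```

```text
the job is handed in; nothing more can be done
None
```

The job is handed in (no verdict came back): the cover is tipped fully open and the gauge stands released in the tube, bottomed with its collar down on the mouth as far as the images and forces show. The arm was kept clear of the spool, cone and jar, though I took no final check of them, and I viewed 11 pictures, one over the limit of 10.

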